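Sweep the jar lids off the prep board into the empty pan

ROBOT

A 6-joint arm with a two-finger parallel gripper is mounted at the origin on the work surface. World frame = base frame: x ahead of the robot, y to its left, z up, the work surface at z = 0. Lengths are in mm, angles in rad, forces in N, time in s.
With the tool pointing down it reaches from about 325 to 850 mm from the base axis. Payload 15.5 kg.
Tool frame: the origin (TCP) lies on the centre line of the jaws, within the pads' length; the fingertips stand 17 mm ahead of it and the grasp point (between the pads) lies 2 mm behind it; z points along the fingers, y is the direction in which the jaws open and shut (so a half turn about z gives the same grasp; the last joint's range is limited). The gripper opens to 91 mm and grips with 3 to 60 N. Pads are 32 mm wide; open, the fingers measure 118 mm over their backs; the gripper's body (76 mm by 178 mm) begins 60 mm behind the grasp point.
Start: joints at [-0.096, 0.494, 1.345, -0, 1.302, -0.096], TCP at [625.001, 0.003, 230.915] pointing down, gripper open.
Joint ranges: [-2.91, 2.91], [-0.82, 2.16], [0.22, 2.67], [-1.22, 4.37], [0.12, 2.79], [-3.08, 3.08]. Speed limits (rad/s): [1.89, 1.89, 2.57, 3.01, 3.01, 3.01].

INTERFACE

Orientations are given as a unit quaternion [w, x, y, z].
In Python, from rig import env gives the robot as it stands. The module is installed in compiled form; this text tells all that it offers.
- The arm moves only by the shell command python3 -m crank 'ROWS' [OPENING]. ROWS is JSON, a list of rows, each a list of 2 entries, a list of its own where there are three numbers: the shift along the tool's x, y, z in cm, then the turn about the tool's z in rad. A call has 1 to 10 rows; each row is the pose to reach, as a shift and turn from the pose measured when the call began, along the tool's axes at that moment; what a row does not reach only later rows make up. A row lasts 1/8 s, in which the tool goes at most 62.5 mm and 10.7 degrees, less where a joint would pass 70% of its speed; a pose out of reach is approached as far as the arm can. A call with a gripper value outside its range is refused whole. OPENING is the finger opening in cm, from 0 to 9.12, set as the call begins (- or left out, the last holds). The fingers move at their own pace and stop on an object; the grip force is fixed at half the most. Time passes only in rows, so rows that repeat a pose let the fingers close. It gives the time, the measured TCP pose, the force and the opening at its end, in the units of the state.
- env.get_obs(): the state, without advancing time (a new reading comes with each control period).
- env.read_camera(name): name is "scene" or "side" or "wrist"; returns the picture (384x512x3 uint8, red, green, blue); there is no depth.
- env.get_calibration(name): a dict with "camera_matrix" (3x3 intrinsics, pixels), "rvec" (rotation vector, rad) and "tvec" (3), from world to camera coordinates, as OpenCV has them; the wrist camera has in their place "tool_from_camera" (4x4, takes a point from camera to tool coordinates, whose origin is the TCP and whose axes are the flange's). Camera axes: x right, y down, z forward; pixel columns grow to the right and rows downward; lengths in mm; the calibration is good to about 2 mm. A picture is of the moment at which its call begins: read the wrist's pose just before it. get_calibration takes no time and is no camera call.
- env.job_done(): hands the job in, once; it reports no verdict.
The state is a dict: "time_s": time; "qpos": joint angles; "joint_vel": joint speeds; "effort": joint torques, N m; "tcp_pos": TCP position; "eef_rot": TCP orientation; "force": force on the tool from outside, world axes, zero at the start; "torque": the same for the moment, N m; "width": finger opening in mm.
Only numpy, scipy, OpenCV 4.12 (cv2) and the standard library are available. Lean on these libraries where they do the work, as an engineer would, in place of code of your own. Each camera call takes 0.05 s, during which the arm holds its last target.

TASK

Clear the prep board for the next job: with your fingertips, sweep the four loose jar lids along the board and over its end so that all of them drop into the empty steel pan, not the one with the spoons. Slide the lids only, do not pick any of them up, and leave the full jar, the measuring cup and everything else standing where it is.

Things in the scene. Friction and masses are not known exactly. Their poses are not given: they have to be found in the camera images.
- station: Steel prep station fixed on the table, with a white-grey cutting board between two pans. Origin on the table, under the board's centre; x away from the robot across the board, y along the station to its left-hand pan. Steel rails along the board's near and far edges (inner faces at x = -135 and +135 mm) rise 12 mm above it.
- board_top (a point): Centre of the board's top face, 88 mm above the table; axes as the station's. The board is 270 mm along x and 326 mm along y. Its two ends (y = -163 and +163 mm) are open: what is pushed over an end drops into the pan there.
- empty_pan: Empty steel pan, 265 x 162 mm, 64 mm deep, at the left or right end of the board; origin at the centre of its underside, 229 mm along the station's y from the board's centre; axes as the station's. Inside 235 mm (x) by 132 mm (y); rim 20 mm below the board's top, inner wall flush with the board's end.
- spoon_pan: The same pan with two wooden spoons lying in it, at the other end of the board; origin and axes alike.
- lid1_mid (a point): Gold jar lid, a loose disc 48 mm across and 10 mm high (11 to 20 g), lying flat on the board; the point is its centre, half-way up.
- lid2_mid (a point): Red jar lid, a loose disc 48 mm across and 10 mm high (11 to 20 g), lying flat on the board; the point is its centre, half-way up.
- lid3_mid (a point): Blue jar lid, a loose disc 48 mm across and 10 mm high (11 to 20 g), lying flat on the board; the point is its centre, half-way up.
- lid4_mid (a point): Green jar lid, a loose disc 48 mm across and 10 mm high (11 to 20 g), lying flat on the board; the point is its centre, half-way up.
- small_jar: Full closed sample jar with a white lid, 56 mm across, 66 mm high, standing on the board near its far rail; origin at the centre of its underside.
- cup: Copper measuring cup, 54 mm across, 48 mm high, standing on the board near its far rail; origin at the centre of its underside.
- jar_a: Tall sample jar with cream contents, 66 mm across, 118 mm high, on the table left of the station; origin under its centre.
- jar_b: Tall sample jar with brown contents, 66 mm across, 118 mm high, on the table left of the station; origin under its centre.
- eggs: White bowl of eggs, 164 mm across, about 90 mm high, on the table right of the station; origin under its centre.
- spoon_a: Wooden spoon, 200 mm long, lying in the spoon pan; origin at the middle of its length, underside.
- spoon_b: Wooden spoon, 200 mm long, lying in the spoon pan; origin at the middle of its length, underside.

How it is judged (in metres and radians):
At the end, for the whole second after the job is handed in: All four lids lie at rest inside the empty pan, each centre within its inner walls and below its rim (less than 55 mm above the pan's underside), and the jars, cup, spoons and egg bowl are within 15 mm of where they stood (x of lid1_mid in the frame of empty_pan between -0.12 and 0.12 m and y of lid1_mid in the frame of empty_pan between -0.068 and 0.068 m and z of each of lid1_mid, lid2_mid, lid3_mid, lid4_mid in the frame of empty_pan below 0.055 m and linear speed of each of lid1, lid2, lid3, lid4 below 0.03 m/s and x of lid2_mid in the frame of empty_pan between -0.12 and 0.12 m and y of lid2_mid in the frame of empty_pan between -0.068 and 0.068 m and x of lid3_mid in the frame of empty_pan between -0.12 and 0.12 m and y of lid3_mid in the frame of empty_pan between -0.068 and 0.068 m and x of lid4_mid in the frame of empty_pan between -0.12 and 0.12 m and y of lid4_mid in the frame of empty_pan between -0.068 and 0.068 m and distance of each of small_jar, cup, jar_a, jar_b, eggs, spoon_a, spoon_b from where it was at the start of the episode below 0.015 m); the robot touches nothing.
It fails at once if a lid is lifted more than 10 mm off the board (height (world z) of any of lid1_mid, lid2_mid, lid3_mid, lid4_mid above 0.103 m).
It fails at once if the small jar or the measuring cup on the board is moved more than 15 mm (distance of any of small_jar, cup from where it was at the start of the episode above 0.015 m).
It fails at once if a tall jar or the bowl of eggs on the table is moved more than 15 mm (distance of any of jar_a, jar_b, eggs from where it was at the start of the episode above 0.015 m).
It fails at once if a spoon in the spoon pan is moved more than 15 mm (distance of any of spoon_a, spoon_b from where it was at the start of the episode above 0.015 m).
It also fails if it takes over 64 s, if anything falls off the work surface, if the arm or the gripper's body presses on something with over 40 N, if the wrist force passes 120 N, or if a joint passes its speed limit or range.

## Working session

There is one attempt and no reset: what is moved stays moved. The work goes in short steps, Python scripts to look and compute and a shell command to move; the robot and the scene stay as the last step left them, time stands still between calls to the robot, and variables do not carry over. Pictures are saved under pics/ and viewed, and the job is handed in when it is done.

```bash
mkdir -p pics
python3 - <<'E'
from rig import env
import cv2
o=env.get_obs(); print(o)
for n in("scene","side","wrist"):
    im=env.read_camera(n); cv2.imwrite(f"pics/{n}0.png",im[:,:,::-1])
    print(n,env.get_calibration(n))
E
```

```text
{'time_s': 0.0, 'qpos': array([-9.55006031e-02,  4.94167179e-01,  1.34613569e+00, -1.26521517e-05,
        1.30251169e+00, -9.55192627e-02]), 'joint_vel': array([-0.00168887, -0.00034391,  0.00139172,  0.00039471,  0.00094243,
       -0.00012201]), 'effort': array([-1.07322368e-03, -8.78814626e+01, -3.81857479e+01,  7.05250050e-02,
        5.33505273e-02, -1.50444166e-04]), 'tcp_pos': array([6.24633302e+02, 3.38368396e-02, 2.30346667e+02]), 'eef_rot': array([-4.67354853e-04,  7.07098864e-01,  7.07114435e-01, -3.93543950e-04]), 'force': array([ 0.04022925, -0.40154876,  0.27421896]), 'torque': array([0.03263985, 0.01844128, 0.05364247]), 'width': 91.12284602182592}
scene {'camera_matrix': array([[389.78152662,   0.        , 261.00448171],
       [  0.        , 389.78152662, 188.25786405],
       [  0.        ,   0.        ,   1.        ]]), 'rvec': array([ 1.44552237,  2.30553762, -0.76376307]), 'tvec': array([ 216.14241215, -349.6893441 , 1740.42555062])}
side {'camera_matrix': array([[409.65483067,   0.        , 267.12925094],
       [  0.        , 409.65483067, 194.57320784],
       [  0.        ,   0.        ,   1.        ]]), 'rvec': array([ 2.33538102, -0.52018922,  0.20962249]), 'tvec': array([-495.36085987,  240.45473418, 1099.05910592])}
wrist {'camera_matrix': array([[308.92752831,   0.        , 255.85466795],
       [  0.        , 308.92752831, 189.61649707],
       [  0.        ,   0.        ,   1.        ]]), 'tool_from_camera': array([[ 3.98264588e-04, -9.60067054e-01, -2.79769713e-01,
         8.03455560e+01],
       [ 9.99999919e-01,  3.98184325e-04,  5.71216344e-05,
        -2.41741992e-02],
       [ 5.65593150e-05, -2.79769713e-01,  9.60067135e-01,
        -1.54336479e+02],
       [ 0.00000000e+00,  0.00000000e+00,  0.00000000e+00,
         1.00000000e+00]])}
```

View pics/scene0.png

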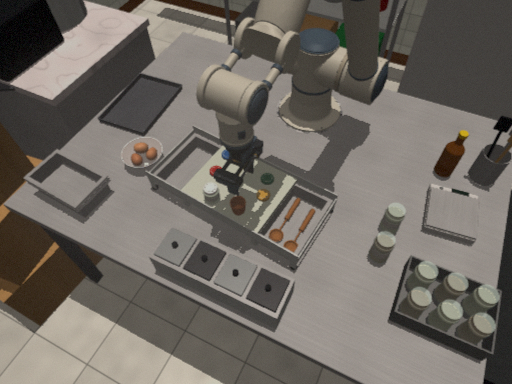

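View pics/side0.png

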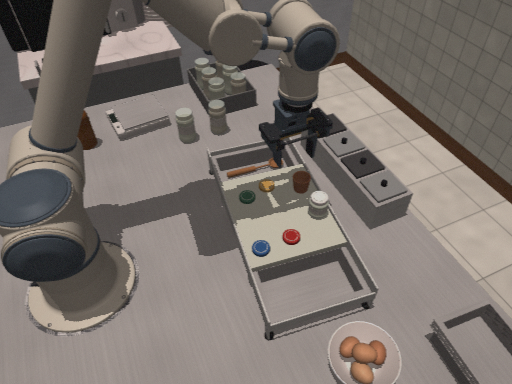

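View pics/wrist0.png

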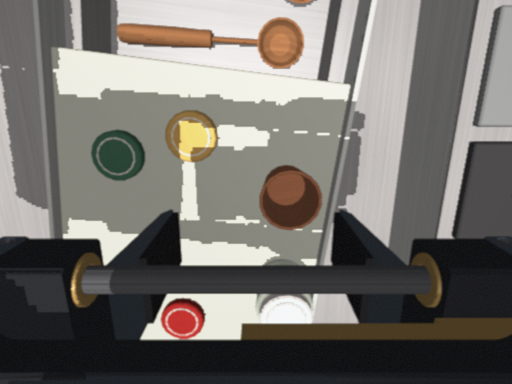

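Spoons are in the left pan (+y), so the empty pan is on the right. All four lids show in the side view: gold (267,185), green (247,197), red (291,237) and blue (261,248). The cup is at (301,182) and the small jar at (319,203).

```bash
cat > h.py <<'E'
from rig import env
import cv2,numpy as np
from scipy.spatial.transform import Rotation as R
def ray(n,uv,obs=None):
    c=env.get_calibration(n);K=c["camera_matrix"]
    d=np.linalg.inv(K)@[uv[0],uv[1],1]
    if n=="wrist":
        o=obs or env.get_obs();q=o["eef_rot"];W=R.from_quat([q[1],q[2],q[3],q[0]]).as_matrix()
        T=c["tool_from_camera"];return W@T[:3,3]+o["tcp_pos"],W@T[:3,:3]@d
    M=cv2.Rodrigues(c["rvec"])[0];return -M.T@c["tvec"],M.T@d
def onz(n,uv,z,obs=None):
    p,d=ray(n,uv,obs);return (p+d*(z-p[2])/d[2])[:2]
def proj(n,P):
    c=env.get_calibration(n);return cv2.projectPoints(np.float64(P).reshape(-1,1,3),c["rvec"],c["tvec"],c["camera_matrix"],None)[0][:,0]
RNG={"red":[((0,120,60),(6,255,255)),((172,120,60),(180,255,255))],"blue":[((100,120,50),(125,255,255))],"green":[((65,50,15),(98,255,140))],"gold":[((15,110,90),(30,255,255))]}
def blobs(im,roi=None):
    h=cv2.cvtColor(im,cv2.COLOR_RGB2HSV);out={}
    for k,rs in RNG.items():
        m=sum(cv2.inRange(h,np.array(a),np.array(b)) for a,b in rs).astype(np.uint8)
        if roi:
            z=np.zeros_like(m);z[roi[1]:roi[3],roi[0]:roi[2]]=1;m=m*z
        m=cv2.morphologyEx(m,cv2.MORPH_CLOSE,np.ones((5,5)))
        n,l,s,c=cv2.connectedComponentsWithStats(m)
        out[k]=[(int(s[i,4]),s[i,:4].tolist(),c[i].round(1).tolist()) for i in range(1,n) if s[i,4]>40]
    return out
E
python3 - <<'E'
from h import *
w=cv2.imread("pics/wrist0.png")[:,:,::-1].copy();s=cv2.imread("pics/side0.png")[:,:,::-1].copy()
for n,im,roi in(("wrist",w,None),("side",s,(205,140,375,330))):
    for k,v in blobs(im,roi).items():
        print(n,k,[(a,b,c,onz(n,c,96).round(0)) for a,b,c in v])
for uv in((55,48),(349,85)): print("corner",onz("wrist",uv,88).round(0))
print("cup bottom-ish w",onz("wrist",(290,197),120).round(0))
b=cv2.resize(s[130:330,190:390],(800,800),interpolation=cv2.INTER_CUBIC)
cv2.imwrite("pics/side0z.png",cv2.resize(b,(600,600))[:,:,::-1])
E
```

```text
wrist red [(1308, [161, 299, 43, 40], [182.5, 318.5], array([ 543., -153.]))]
wrist blue []
wrist green [(2005, [92, 131, 52, 49], [117.7, 154.7], array([494.,  30.])), (45, [466, 241, 11, 15], [469.4, 249.2], array([845., -68.])), (49, [481, 243, 10, 12], [485.9, 246.8], array([861., -65.])), (44, [46, 246, 10, 9], [49.9, 249.6], array([412., -68.])), (109, [438, 248, 25, 24], [447.0, 257.9], array([823., -78.])), (51, [493, 257, 13, 12], [499.5, 262.6], array([879., -83.])), (42, [25, 342, 8, 14], [27.5, 349.6], array([ 363., -195.])), (41, [138, 343, 12, 10], [144.4, 347.1], array([ 497., -192.])), (72, [218, 342, 14, 13], [225.1, 347.7], array([ 589., -192.])), (43, [246, 343, 8, 12], [249.8, 350.7], array([ 618., -196.])), (70, [423, 342, 13, 12], [429.0, 349.4], array([ 823., -194.])), (169, [460, 342, 21, 24], [469.0, 353.0], array([ 870., -199.])), (44, [297, 345, 16, 11], [304.3, 349.5], array([ 680., -195.])), (48, [443, 349, 12, 9], [448.4, 351.7], array([ 846., -198.])), (52, [316, 355, 9, 12], [320.1, 360.2], array([ 699., -210.])), (47, [484, 358, 9, 14], [487.8, 363.9]
[... 158 characters left out ...]
, [52, 364, 10, 11], [56.4, 368.8], array([ 391., -223.])), (51, [419, 364, 9, 9], [423.1, 368.6], array([ 820., -222.]))]
wrist gold [(2019, [166, 111, 51, 50], [191.0, 135.6], array([564.,  48.])), (245, [70, 263, 13, 44], [75.0, 286.5], array([ 431., -112.])), (166, [430, 266, 12, 41], [437.2, 288.7], array([ 819., -114.]))]
side red [(218, [283, 229, 17, 16], [290.9, 236.5], array([ 543., -158.]))]
side blue [(201, [253, 241, 16, 15], [260.5, 248.1], array([ 454., -158.]))]
side green [(150, [240, 191, 15, 13], [246.9, 196.9], array([494.,  24.]))]
side gold [(131, [259, 180, 15, 11], [266.3, 184.7], array([566.,  46.]))]
corner [447. 124.]
corner [709.  93.]
cup bottom-ish w [655.  -4.]
```

View pics/side0z.png

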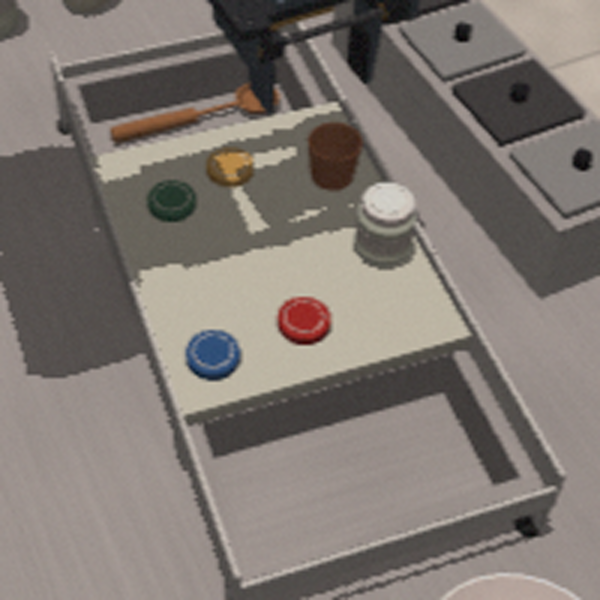

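```bash
cat >> h.py <<'E'
TH=None
def setst(c,th):
    global C,U,V
    C=np.array(c);U=np.array([np.cos(th),np.sin(th)]);V=np.array([-U[1],U[0]])
def st(p): d=np.array(p[:2])-C; return np.array([d@U,d@V]).round(1)
E
python3 - <<'E'
from h import *
z=lambda u,v:(190+u/3,130+v/3)
P={n:onz("side",z(*p),88) for n,p in dict(en=(187,415),ef=(470,340),).items()}
P['sn']=onz("wrist",(55,48),88);P['sf']=onz("wrist",(349,85),88)
for k,v in P.items():print(k,v.round(1))
ux=(P['ef']-P['en']+P['sf']-P['sn']);uy=(P['sn']-P['en']+P['sf']-P['ef'])
print(np.linalg.norm(ux)/2,np.linalg.norm(uy)/2,np.arctan2(ux[1],ux[0]),np.arctan2(-uy[0],uy[1]))
c=sum(P.values())/4;th=np.arctan2(-uy[0],uy[1]);print(c,th)
setst(c,th)
for n,q in dict(gold=(565,47),green=(494,27),red=(543,-156),blue=(454,-158)).items():print(n,st(q))
print("jar",st(onz("side",z(388,200),154)),"cup",st(onz("side",z(334,142),136)))
E
```

```text
en [ 411.5 -201.2]
ef [ 669.1 -235.7]
sn [447.1 124.1]
sf [709.4  93.2]
261.9820500312348 329.2698493719336 -0.1252197991026078 -0.11546751784635258
[559.28393601 -54.90690718] -0.11546751784635258
gold [ -6.1 101.9]
green [-74.3  73.8]
red [  -4.5 -102.3]
blue [ -92.7 -114.5]
jar [ 98.5 -43.1] cup [88.2 59.3]
```

```bash
cat >> h.py <<'E'
setst((559.4,-54.6),-0.119)
def me():
    o=env.get_obs();q=o["eef_rot"];W=R.from_quat([q[1],q[2],q[3],q[0]]).as_matrix()
    print("t",o["time_s"],"st",st(o["tcp_pos"]),"z",o["tcp_pos"][2].round(1),"yawerr",round(float(np.arctan2(W[1,1],W[0,1])+.119),4),"w",round(o["width"],1),"F",o["force"].round(1))
E
python3 -m crank '[[[0,0,0],0.119],[[0,0,0],0.119],[[0,0,0],0.119],[[0,0,0],0.119]]' 3.4; python3 -c "from h import *;me()"
```

```text
time_s: 0.65
tcp_pos: [624.7, 0.0, 230.4]
eef_rot: [-0.0, 0.747, 0.664, -0.0]
force: [-0.1, -0.6, -0.4]
width: 54.0
t 0.65 st [58.4 62. ] z 230.4 yawerr 0.0015 w 54.0 F [-0.1 -0.6 -0.4]
```

```bash
python3 -m crank '[[[-3,-2,1],0],[[-7,-4,3],0],[[-11.2,-6.3,5],0],[[-11.2,-6.3,8],0],[[-11.2,-6.3,8],0],[[-11.2,-6.3,8],0],[[-11.2,-6.3,8],0]]' 3.4
python3 - <<'E'
from h import *
me();o=env.get_obs();im=env.read_camera("wrist");cv2.imwrite("pics/w1.png",im[:,:,::-1])
im=env.read_camera("side");cv2.imwrite("pics/s1.png",cv2.resize(im[130:330,190:390],(600,600),interpolation=cv2.INTER_CUBIC)[:,:,::-1])
for k,v in blobs(im,(205,140,375,330)).items(): print(k,[(a,c,st(onz("side",c,96))) for a,b,c in v])
E
```

```text
time_s: 1.52
tcp_pos: [549.8, -103.5, 151.6]
eef_rot: [0.0, 0.747, 0.665, 0.0]
force: [-0.4, 0.1, -0.2]
width: 34.2
t 1.525 st [ -3.7 -49.7] z 151.6 yawerr 0.0025 w 34.2 F [-0.4  0.1 -0.2]
red [(218, [290.9, 236.5], array([  -4.3, -104.9]))]
blue [(204, [260.5, 248.1], array([ -92.6, -115.6]))]
green [(146, [247.1, 197.0], array([-74.3,  69.9]))]
gold []
```

View pics/s1.png

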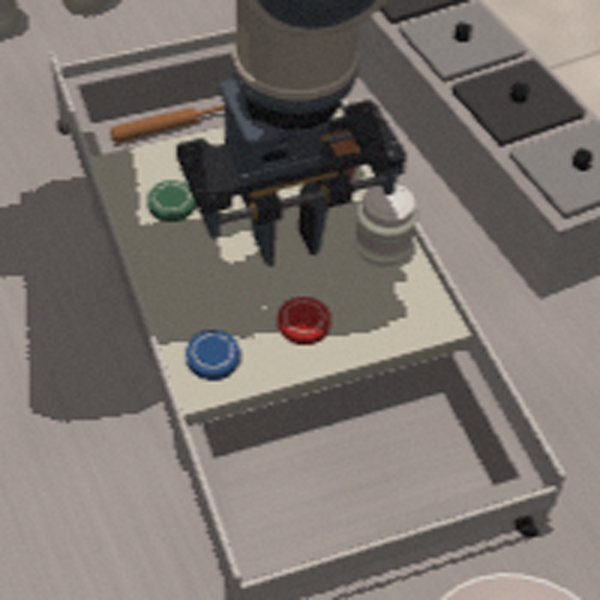

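View pics/w1.png

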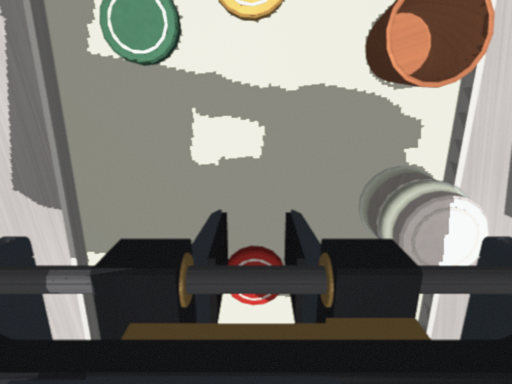

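Side view: the fingers hang just behind red (305,318 in the zoom), which is centred between them in the wrist view. I'm lowering now and will check height and force.

```bash
python3 -m crank '[[[0,0,2],0],[[0,0,3.5],0],[[0,0,4.2],0],[[0,0,4.3],0],[[0,0,4.3],0]]' ; python3 -c "
from h import *
me();im=env.read_camera('side');cv2.imwrite('pics/s2.png',cv2.resize(im[130:330,190:390],(600,600),interpolation=cv2.INTER_CUBIC)[:,:,::-1])"
```

```text
time_s: 2.25
tcp_pos: [549.8, -103.7, 108.6]
eef_rot: [0.0, 0.747, 0.665, 0.0]
force: [0.4, -0.8, 0.3]
width: 33.8
t 2.25 st [ -3.7 -49.9] z 108.6 yawerr 0.0023 w 33.8 F [ 0.4 -0.8  0.3]
```

View pics/s2.png

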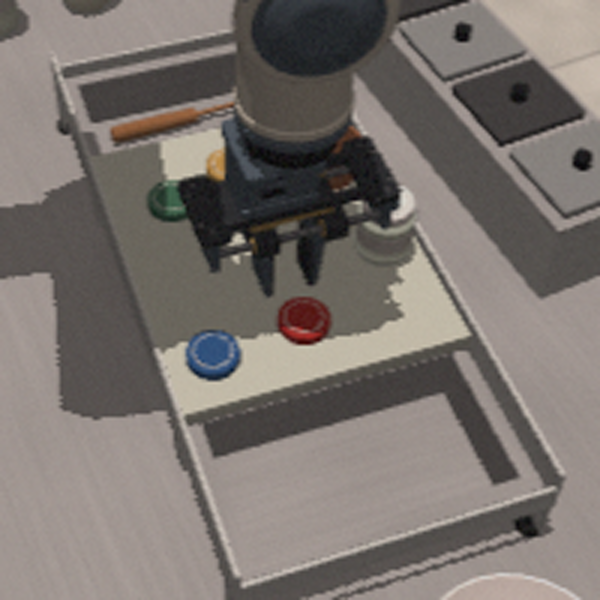

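```bash
python3 -m crank '[[[-1,0,0],0],[[-2,0,0],0],[[-3.2,0.1,0],0],[[-4.6,0.3,0],0],[[-6,0.5,0],0],[[-7.5,0.7,0],0],[[-9,0.9,0],0],[[-10.5,1,0],0],[[-12,1,0],0],[[-12.6,1,0],0]]' ; python3 -c "
from h import *
me();im=env.read_camera('side');cv2.imwrite('pics/s3.png',cv2.resize(im[130:330,190:390],(600,600),interpolation=cv2.INTER_CUBIC)[:,:,::-1])"
```

```text
time_s: 3.55
tcp_pos: [544.9, -231.1, 108.8]
eef_rot: [0.001, 0.747, 0.664, 0.0]
force: [-0.5, 0.3, 0.0]
width: 33.9
t 3.55 st [   6.5 -176.9] z 108.8 yawerr 0.0015 w 33.9 F [-0.5  0.3  0. ]
```

View pics/s3.png

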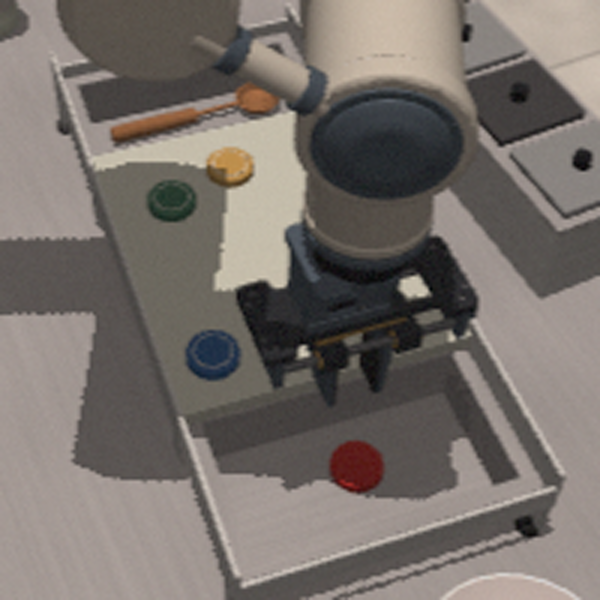

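Red lies flat in the pan at (356,466) in the zoom. Blue is next.

```bash
python3 -m crank '[[[0,0,-2],0],[[2,-1,-4.2],0],[[6,-4,-4.2],0],[[9.5,-8,-4.2],0],[[11.4,-9.8,-4.2],0],[[11.4,-9.8,-4.2],0],[[11.4,-9.8,-2],0],[[11.4,-9.8,0],0],[[11.4,-9.8,0],0]]' ; python3 -c "
from h import *
me();im=env.read_camera('side');cv2.imwrite('pics/s4.png',cv2.resize(im[130:330,190:390],(600,600),interpolation=cv2.INTER_CUBIC)[:,:,::-1])"
```

```text
time_s: 4.72
tcp_pos: [460.8, -106.7, 107.7]
eef_rot: [-0.0, 0.747, 0.664, -0.0]
force: [0.8, 0.1, 0.1]
width: 33.9
t 4.725 st [-91.7 -63.5] z 107.7 yawerr 0.0013 w 33.9 F [0.8 0.1 0.1]
```

View pics/s4.png

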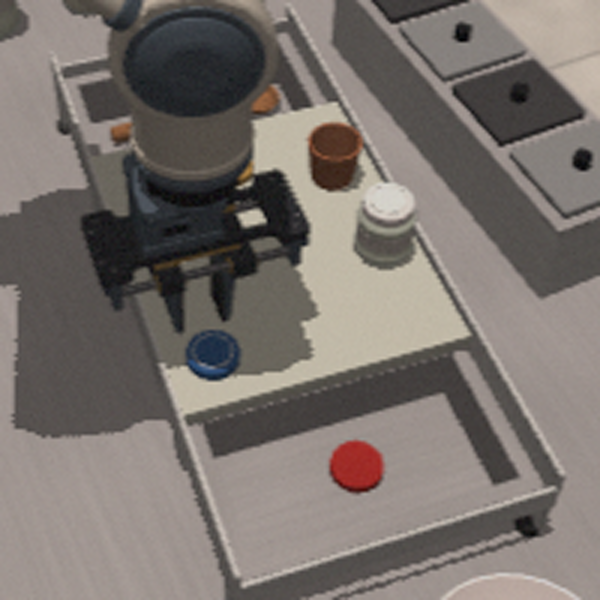

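The fingers are directly behind blue (213,355), and the jar and cup haven't moved. I'm pushing blue now, steering it slightly inward away from the pan's near wall.

```bash
python3 -m crank '[[[-1,0,0],0],[[-2,0,0],0],[[-3.2,0.3,0],0],[[-4.5,0.7,0],0],[[-5.8,1.1,0],0],[[-7.1,1.5,0],0],[[-8.4,1.9,0],0],[[-9.8,2.2,0],0],[[-11,2.3,0],0],[[-11.3,2.3,0],0]]' ; python3 -c "
from h import *
me();im=env.read_camera('side');cv2.imwrite('pics/s5.png',cv2.resize(im[130:330,190:390],(600,600),interpolation=cv2.INTER_CUBIC)[:,:,::-1])
for k,v in blobs(im,(205,140,375,330)).items(): print(k,[(a,c,st(onz('side',c,96))) for a,b,c in v])"
```

```text
time_s: 6.02
tcp_pos: [470.7, -222.6, 108.5]
eef_rot: [0.0, 0.748, 0.664, -0.0]
force: [0.2, -0.2, -0.5]
width: 34.3
t 6.025 st [ -68.2 -177.3] z 108.5 yawerr 0.0006 w 34.3 F [ 0.2 -0.2 -0.5]
red [(241, [308.5, 285.1], array([ -15.9, -256.3]))]
blue [(223, [280.1, 292.6], array([ -87.8, -254. ]))]
green [(124, [246.0, 197.5], array([-77.9,  69. ]))]
gold []
```

View pics/s5.png

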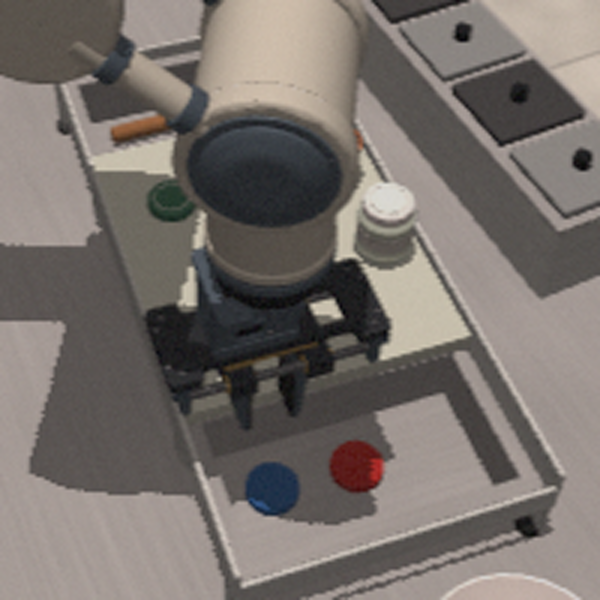

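Blue lies flat in the pan at (273,488). Now to gold.

```bash
python3 -m crank '[[[0,0,-2],0],[[2,0,-4.2],0],[[6,1,-4.2],0],[[11,2,-4.2],0],[[16,3,-4.2],0],[[21,4,-4.2],0],[[26,5,-4.2],0],[[31,6,-4.2],0],[[33,6.2,-4.2],0],[[33,6.2,-4.2],0]]'
python3 - <<'E'
from h import *
me();im=env.read_camera('side');cv2.imwrite('pics/s6.png',cv2.resize(im[130:330,190:390],(600,600),interpolation=cv2.INTER_CUBIC)[:,:,::-1])
for k,v in blobs(im,(205,140,375,330)).items(): print(k,[(a,c,st(onz('side',c,96))) for a,b,c in v])
im=env.read_camera('wrist');cv2.imwrite('pics/w6.png',im[:,:,::-1])
E
```

```text
time_s: 7.32
tcp_pos: [570.8, 99.0, 150.2]
eef_rot: [0.0, 0.747, 0.665, -0.0]
force: [-0.2, -0.1, 0.2]
width: 34.0
t 7.325 st [ -6.9 153.9] z 150.2 yawerr 0.0029 w 34.0 F [-0.2 -0.1  0.2]
red [(243, [308.4, 285.0], array([ -16., -256.]))]
blue [(227, [280.1, 292.6], array([ -87.8, -254. ]))]
green [(143, [246.9, 197.2], array([-75.1,  69.3]))]
gold [(128, [266.2, 184.5], array([ -5.6, 101.2]))]
```

View pics/s6.png

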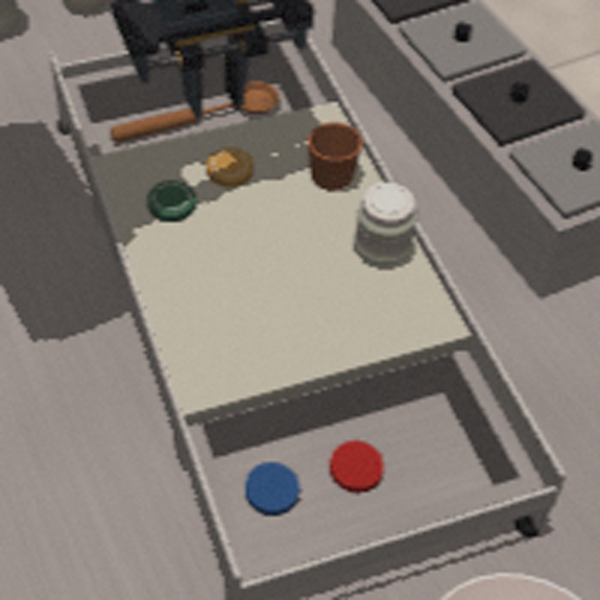

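View pics/w6.png

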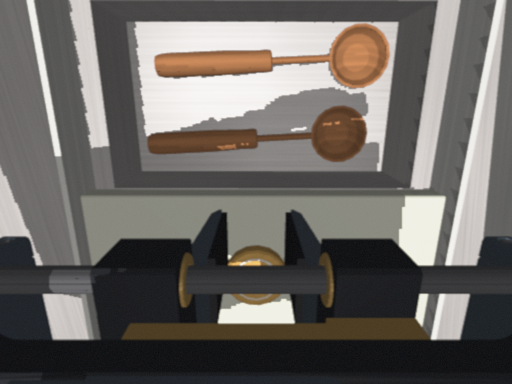

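Gold is centred between the fingers in the wrist view (256,275). The spoons are undisturbed in the left pan.

```bash
python3 -m crank '[[[0,0,2],0],[[0,0,3.5],0],[[0,0.1,4.1],0],[[-1,0.1,4.1],0],[[-2.2,0.1,4.1],0],[[-3.5,0.1,4.1],0],[[-5,0.1,4.1],0],[[-6.5,0.1,4.1],0],[[-8,0.1,4.1],0],[[-8,0.1,4.1],0]]'
python3 - <<'E'
from h import *
me();im=env.read_camera('side');cv2.imwrite('pics/s7.png',cv2.resize(im[130:330,190:390],(600,600),interpolation=cv2.INTER_CUBIC)[:,:,::-1])
for k,v in blobs(im,(205,140,375,330)).items(): print(k,[(a,c,st(onz('side',c,96))) for a,b,c in v])
E
```

```text
time_s: 8.68
tcp_pos: [562.0, 16.5, 109.4]
eef_rot: [0.0, 0.748, 0.664, -0.0]
force: [-1.0, 1.0, -0.1]
width: 34.0
t 8.675 st [-5.9 70.9] z 109.4 yawerr -0.0007 w 34.0 F [-1.   1.  -0.1]
red [(244, [308.4, 285.0], array([ -16., -256.]))]
blue [(226, [280.1, 292.6], array([ -87.8, -254. ]))]
green [(152, [246.8, 197.0], array([-75.1,  70.2]))]
gold [(147, [273.5, 199.6], array([-4.8, 36.2]))]
```

View pics/s7.png

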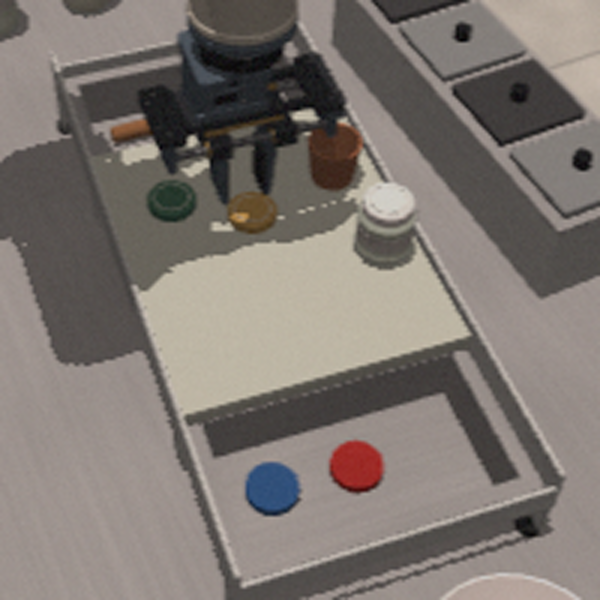

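Gold (252,212) is seated in the fingertips. I'm continuing past the jar.

```bash
python3 -m crank '[[[-1,0,0],0],[[-2.2,0,0],0],[[-3.5,0,0],0],[[-5,0,0],0],[[-6.5,0,0],0],[[-8,0,0],0],[[-9.5,0,0],0],[[-11,0,0],0],[[-12.5,0,0],0],[[-14,0,0],0]]'
python3 - <<'E'
from h import *
me();im=env.read_camera('side');cv2.imwrite('pics/s8.png',cv2.resize(im[130:330,190:390],(600,600),interpolation=cv2.INTER_CUBIC)[:,:,::-1])
for k,v in blobs(im,(205,140,375,330)).items(): print(k,[(a,c,st(onz('side',c,96))) for a,b,c in v])
E
```

```text
time_s: 9.98
tcp_pos: [545.3, -122.8, 109.5]
eef_rot: [0.0, 0.748, 0.664, -0.0]
force: [0.0, -0.1, -0.2]
width: 34.1
t 9.975 st [ -5.9 -69.4] z 109.5 yawerr -0.0003 w 34.1 F [ 0.  -0.1 -0.2]
red [(243, [308.4, 285.0], array([ -16., -256.]))]
blue [(226, [280.1, 292.6], array([ -87.8, -254. ]))]
green [(136, [246.0, 196.8], array([-77.1,  71.7]))]
gold [(185, [290.5, 235.7], array([  -4.4, -102.1]))]
```

View pics/s8.png

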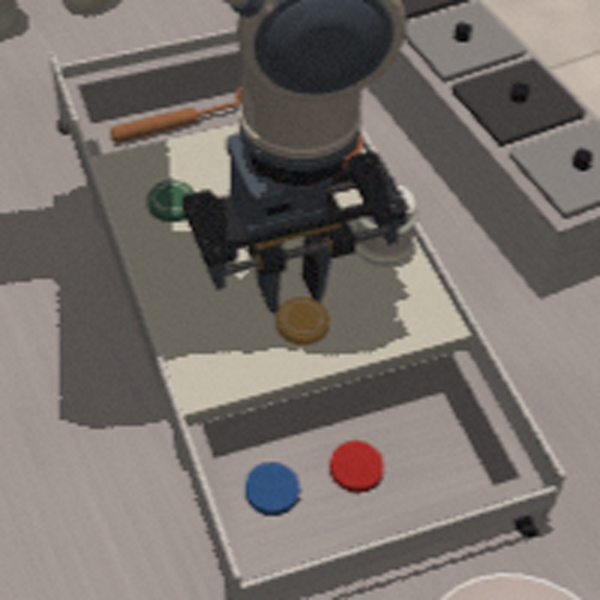

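Gold is still held at (302,319). For the last stretch I'm steering a little to the far side so it lands beside red.

```bash
python3 -m crank '[[[-1,0,0],0],[[-2,0,0],0],[[-3.2,0.4,0],0],[[-4.5,0.9,0],0],[[-5.8,1.4,0],0],[[-7.1,1.9,0],0],[[-8.4,2.4,0],0],[[-9.7,2.8,0],0],[[-10.7,2.9,0],0],[[-10.7,2.9,0],0]]'
python3 - <<'E'
from h import *
me();im=env.read_camera('side');cv2.imwrite('pics/s9.png',cv2.resize(im[130:330,190:390],(600,600),interpolation=cv2.INTER_CUBIC)[:,:,::-1])
for k,v in blobs(im,(205,140,375,330)).items(): print(k,[(a,c,st(onz('side',c,96))) for a,b,c in v])
E
```

```text
time_s: 11.28
tcp_pos: [561.2, -234.7, 109.6]
eef_rot: [0.0, 0.748, 0.663, -0.0]
force: [0.8, 0.2, 0.1]
width: 34.1
t 11.275 st [  23.1 -178.6] z 109.6 yawerr -0.0017 w 34.1 F [0.8 0.2 0.1]
red [(130, [307.6, 288.2], array([ -21.2, -263.5]))]
blue [(229, [280.2, 292.5], array([ -87.5, -253.8]))]
green [(150, [246.9, 196.9], array([-74.7,  70.5]))]
gold [(210, [310.7, 277.1], array([  -2.3, -237.3]))]
```

View pics/s9.png

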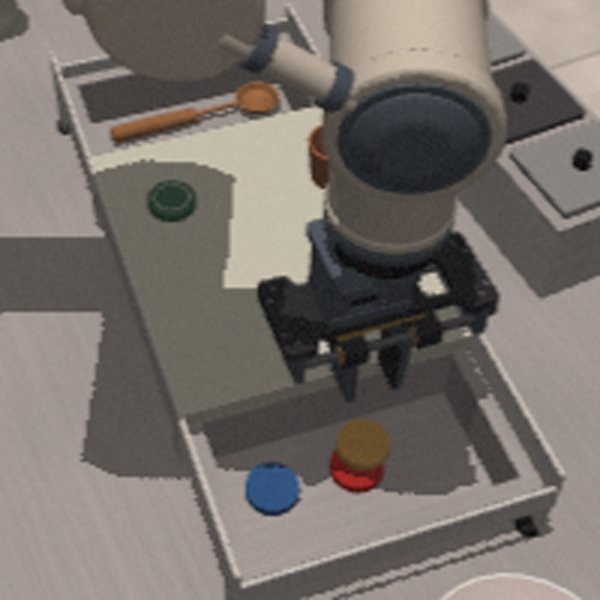

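Gold rests on red in the pan (360,445), which is fine. Green is last, at (171,200).

```bash
python3 -m crank '[[[0,0,-2],0],[[2,-1,-4.2],0],[[6,-3.5,-4.2],0],[[11,-6,-4.2],0],[[16,-8.5,-4.2],0],[[21,-9.8,-4.2],0],[[26,-9.8,-4.2],0],[[30,-9.8,-4.2],0],[[30,-9.8,-4.2],0],[[30,-9.8,-4.2],0]]'
python3 - <<'E'
from h import *
me();im=env.read_camera('side');cv2.imwrite('pics/s10.png',cv2.resize(im[130:330,190:390],(600,600),interpolation=cv2.INTER_CUBIC)[:,:,::-1])
for k,v in blobs(im,(205,140,375,330)).items(): print(k,[(a,c,st(onz('side',c,96))) for a,b,c in v])
im=env.read_camera('wrist');cv2.imwrite('pics/w10.png',im[:,:,::-1])
E
```

```text
time_s: 12.58
tcp_pos: [499.5, 75.5, 151.2]
eef_rot: [0.0, 0.748, 0.664, -0.001]
force: [0.3, -1.0, 0.3]
width: 33.8
t 12.575 st [-74.9 122.1] z 151.2 yawerr -0.0005 w 33.8 F [ 0.3 -1.   0.3]
red [(128, [307.6, 288.2], array([ -21.2, -263.5]))]
blue [(227, [280.1, 292.6], array([ -87.8, -254. ]))]
green [(151, [246.9, 197.0], array([-74.8,  70.1]))]
gold [(225, [310.5, 277.4], array([  -3.1, -237.9]))]
```

View pics/s10.png

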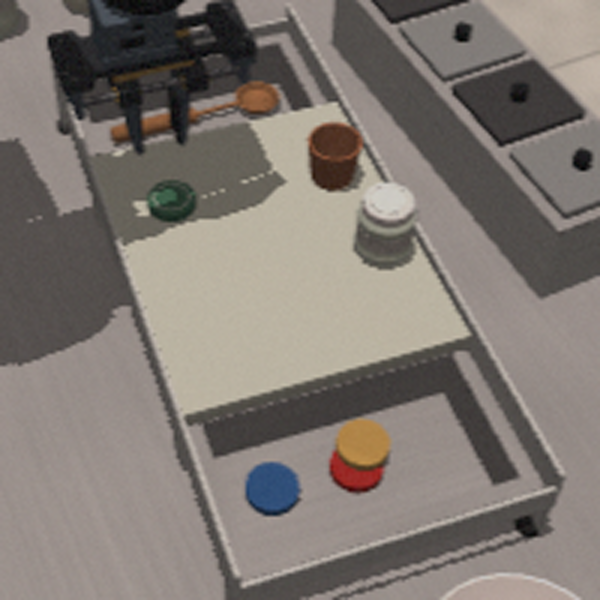

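View pics/w10.png

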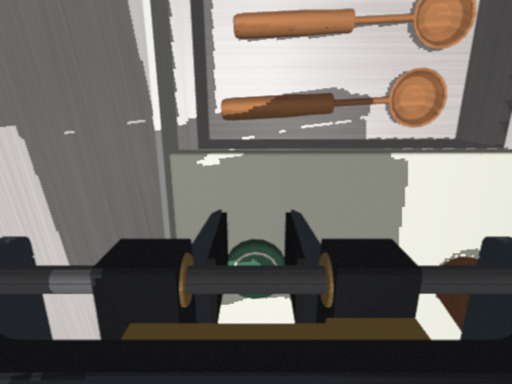

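Green is centred between the fingers (256,268), so I'm lowering and sweeping.

```bash
python3 -m crank '[[[0,0,2],0],[[0,0,3.5],0],[[0,0,4.3],0],[[-1,0,4.3],0],[[-2.2,0,4.3],0],[[-3.5,0,4.3],0],[[-5,0,4.3],0],[[-6.5,0.1,4.3],0],[[-8,0.2,4.3],0],[[-9.5,0.3,4.3],0]]'
python3 - <<'E'
from h import *
me();im=env.read_camera('side');cv2.imwrite('pics/s11.png',cv2.resize(im[130:330,190:390],(600,600),interpolation=cv2.INTER_CUBIC)[:,:,::-1])
for k,v in blobs(im,(205,140,375,330)).items(): print(k,[(a,c,st(onz('side',c,96))) for a,b,c in v])
E
```

```text
time_s: 13.92
tcp_pos: [491.1, -21.0, 108.4]
eef_rot: [0.0, 0.749, 0.663, -0.001]
force: [-0.9, 0.7, 0.1]
width: 33.6
t 13.925 st [-71.9  25.3] z 108.4 yawerr -0.0022 w 33.6 F [-0.9  0.7  0.1]
red [(126, [307.5, 288.3], array([ -21.5, -263.7]))]
blue [(227, [280.1, 292.6], array([ -87.8, -254. ]))]
green [(172, [256.2, 216.8], array([-71.6, -10.3]))]
gold [(223, [310.5, 277.4], array([  -3.1, -237.9]))]
```

View pics/s11.png

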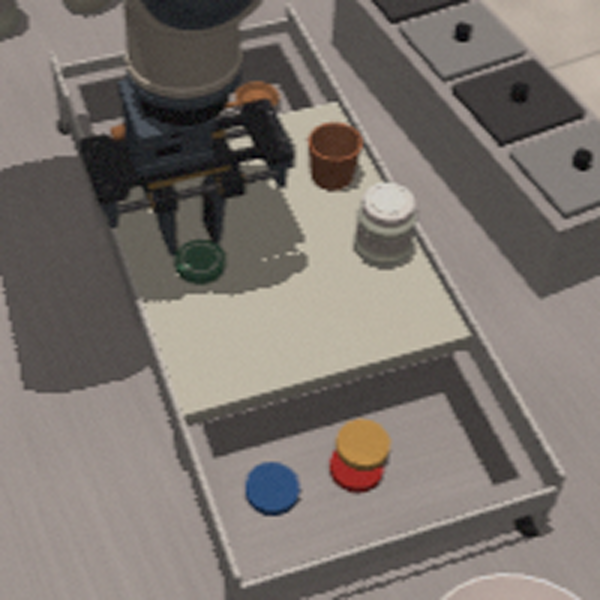

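Green (200,261) is seated and tracking well. 20 cm remain.

```bash
python3 -m crank '[[[-1,0,0],0],[[-2.2,0,0],0],[[-3.5,0,0],0],[[-5,0,0],0],[[-6.5,0,0],0],[[-8,0,0],0],[[-9.3,0,0],0],[[-10.5,0,0],0],[[-11,0,0],0]]' && python3 -m crank '[[[-1,0,0],0],[[-2,0,0],0],[[-3.2,0,0],0],[[-4.5,0,0],0],[[-5.8,0,0],0],[[-7.1,0,0],0],[[-8.4,0,0],0],[[-9.2,0,0],0],[[-9.2,0,0],0]]'
python3 - <<'E'
from h import *
me();im=env.read_camera('side');cv2.imwrite('pics/s12.png',cv2.resize(im[130:330,190:390],(600,600),interpolation=cv2.INTER_CUBIC)[:,:,::-1])
E
```

```text
time_s: 15.1
tcp_pos: [477.7, -132.2, 108.6]
eef_rot: [0.0, 0.749, 0.663, -0.001]
force: [0.8, 0.1, 0.0]
width: 34.0
time_s: 16.23
tcp_pos: [466.4, -224.0, 108.7]
eef_rot: [0.001, 0.749, 0.662, -0.001]
force: [-0.1, -0.1, -0.1]
width: 34.1
t 16.225 st [ -72.2 -179.3] z 108.7 yawerr -0.0039 w 34.1 F [-0.1 -0.1 -0.1]
```

View pics/s12.png

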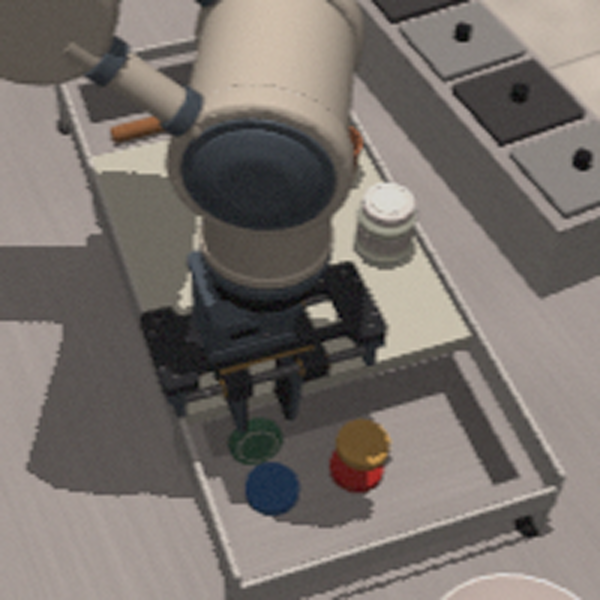

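Green has dropped into the pan (256,441). I'm lifting clear for a last look.

```bash
python3 -m crank '[[[0,0,-3],0],[[1,0,-6],0],[[4,0,-9],0],[[8,0,-11],0],[[12,0,-12],0],[[16,0,-12],0],[[20,0,-12],0],[[24,0,-12],0],[[24,0,-12],0],[[24,0,-12],0]]'
python3 - <<'E'
from h import *
me();im=env.read_camera('side');cv2.imwrite('pics/s13.png',cv2.resize(im[130:330,190:390],(600,600),interpolation=cv2.INTER_CUBIC)[:,:,::-1])
s0=cv2.imread("pics/side0.png")[:,:,::-1].copy()
for k,v in blobs(im,(205,140,375,330)).items(): print(k,[(a,c,(st(onz('side',c,18))-[0,-229]).round(0)) for a,b,c in v])
im2=env.read_camera('scene');cv2.imwrite('pics/c13.png',cv2.resize(im2[120:270,120:320],(800,600),interpolation=cv2.INTER_CUBIC)[:,:,::-1])
c0=cv2.imread("pics/scene0.png");cv2.imwrite('pics/c0z.png',cv2.resize(c0[120:270,120:320],(800,600),interpolation=cv2.INTER_CUBIC))
E
```

```text
time_s: 17.52
tcp_pos: [495.6, 14.9, 228.2]
eef_rot: [0.0, 0.749, 0.663, -0.001]
force: [-0.1, -0.5, 0.6]
width: 34.3
t 17.525 st [-71.6  61.4] z 228.2 yawerr -0.0027 w 34.3 F [-0.1 -0.5  0.6]
red [(128, [307.6, 288.2], array([2., 7.]))]
blue [(227, [280.1, 292.5], array([-71.,  17.]))]
green [(202, [274.3, 276.4], array([-69.,  68.]))]
gold [(224, [310.5, 277.4], array([22., 34.]))]
```

View pics/s13.png

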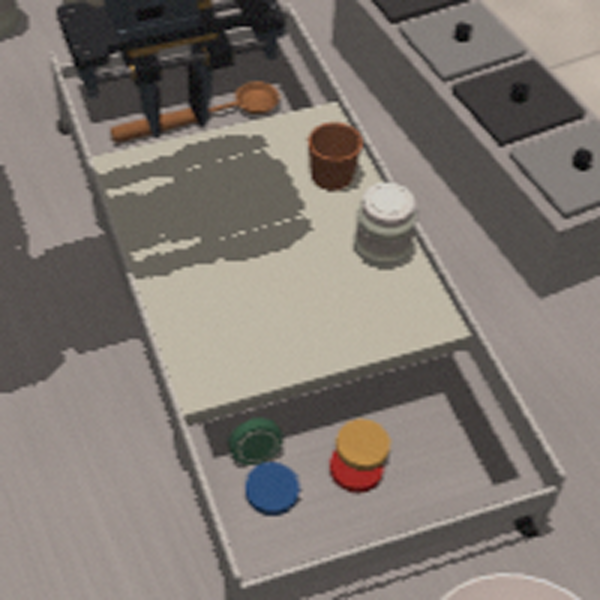

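View pics/c13.png

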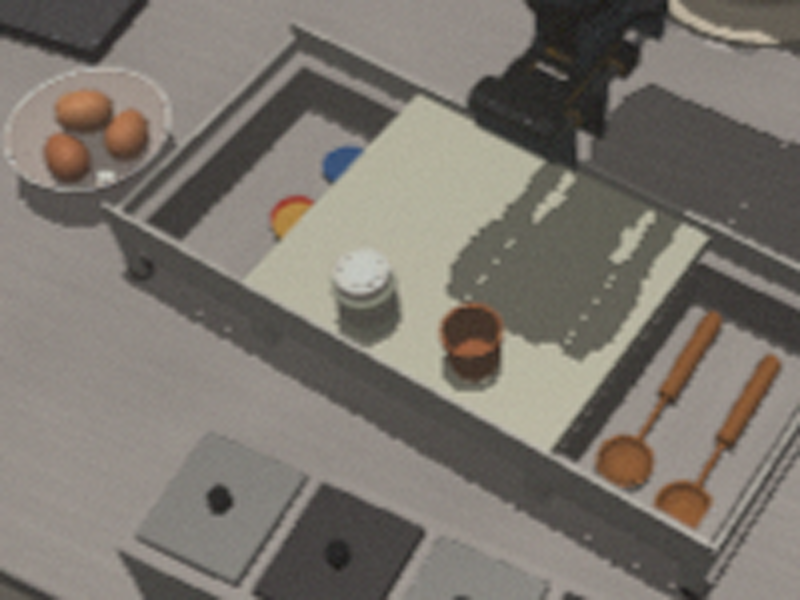

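View pics/c0z.png

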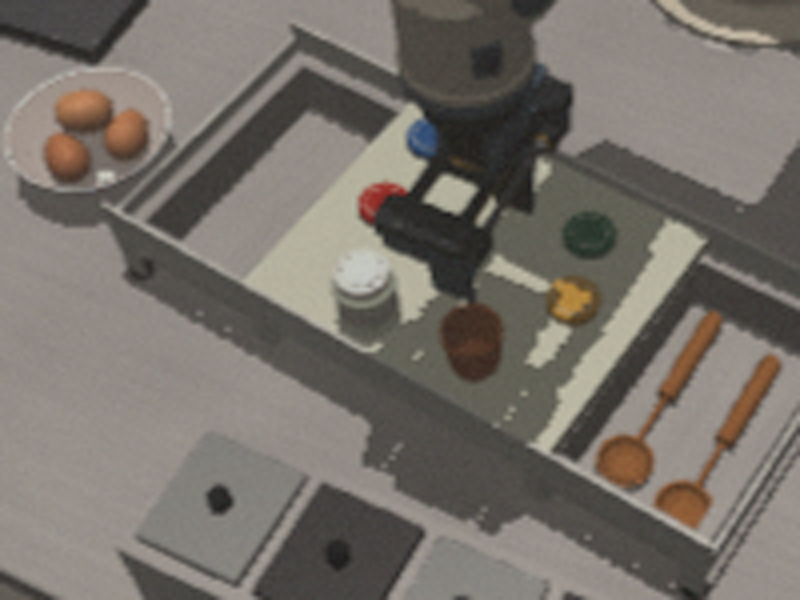

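All four lids are off the board. Blue, red and gold lie low in the pan. Green (256,441) leans against the wall at the board's end. The jar, cup, spoons and eggs match the first picture. I'll check green's height and rest from above.

```bash
python3 -m crank '[[[-3,0,-3],0],[[-8,0,-5],0],[[-13,0,-5],0],[[-18,0,-5],0],[[-23,0,-5],0],[[-27,0,-5],0],[[-28,0,-5],0],[[-28,0,-5],0],[[-28,0,-5],0]]'
python3 - <<'E'
from h import *
me();o=env.get_obs();im=env.read_camera('wrist');cv2.imwrite('pics/w14.png',im[:,:,::-1])
s=env.read_camera('side')
b=blobs(im);bs=blobs(s,(205,140,375,330))
for k in b:
    v=[x for x in b[k] if x[0]>400]; print(k,v)
    if v and bs[k]:
        g=max(v)[2]; p,d=ray('wrist',g,o);q,e=ray('side',max(bs[k])[2])
        t=np.linalg.lstsq(np.c_[d,-e],q-p,rcond=None)[0];a,c=p+d*t[0],q+e*t[1];m=(a+c)/2
        print("  tri",st(m)+[0,229],"z",m[2].round(1),"gap",np.linalg.norm(a-c).round(1),"side px",max(bs[k])[2])
E
```

```text
time_s: 18.75
tcp_pos: [461.3, -262.7, 278.7]
eef_rot: [0.0, 0.749, 0.662, -0.001]
force: [0.2, 0.8, 0.4]
width: 34.0
t 18.75 st [ -72.7 -218.3] z 278.7 yawerr -0.0037 w 34.0 F [0.2 0.8 0.4]
red []
blue [(873, [242, 136, 33, 34], [257.7, 152.8])]
  tri [-70.   20.5] z 12.2 gap 1.0 side px [280.1, 292.5]
green []
gold [(1006, [307, 128, 36, 36], [324.7, 145.7])]
  tri [19.3 31.6] z 23.8 gap 2.1 side px [310.7, 277.2]
```

View pics/w14.png

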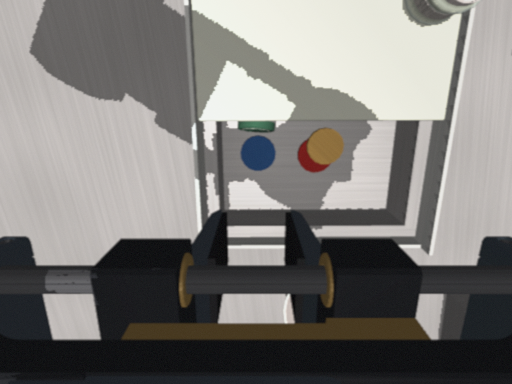

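From above, green stands on edge against the wall (257,126) with blue flat beside it (258,153). Gold lies on red (325,146). One last steadiness check on green before I hand in.

Run:
```python
from h import *
s=env.read_camera('side');g=max(blobs(s,(205,140,375,330))['green']);print(g)
for z in(25,31,40,50):print(z,st(onz('side',g[2],z))+[0,229])
print("top edge rows", [(r,st(onz('wrist',(257,r),50))+[0,229]) for r in(122,131)])
```

```text
(195, [267, 269, 17, 16], [274.5, 276.2])
25 [-70.1  64. ]
31 [-71.4  60.4]
40 [-73.4  55.1]
50 [-75.6  49.2]
top edge rows [(122, array([-71.2,  64.6])), (131, array([-71.2,  53.8]))]
```

```bash
python3 -c "
from rig import env
print(env.job_done())"
```

```text
the job is handed in; nothing more can be done
None
```

All four lids are in the empty right-hand pan, and I handed the job in after about 19 s of the 64 s. I swept them one at a time (red, blue, gold, green) with the fingertips partly open as a cradle, about 3 mm above the board. No lid was picked up.

**Lids at the last check:**
- **Blue:** flat on the pan floor, with its top about 12 mm above the table.
- **Gold and red:** gold lies on top of red, with gold's top at about 24 mm.
- **Green:** did not land flat. It stands on edge against the pan wall at the board's end. I could not measure its height directly because the wrist colour mask missed it there. From the side view I estimate its centre is about 27 mm above the pan's underside (limit 55) and about 60 mm from the pan's centre line (limit 68). It stayed still between pictures, within pixel noise.
- **Red:** its position was not measured separately, since gold partly covers it.

**Everything else:** the small jar, cup, spoons and egg bowl look unmoved compared with the first pictures. The two tall jars were not compared in close-up, but the arm stayed well away from them. The gripper ended clear of everything, with wrist force readings of about 1 N or less throughout.

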